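Lock the air regulator's setting

ROBOT

A 7-joint arm with a two-finger parallel gripper is mounted at the origin on the work surface. World frame = base frame: x ahead of the robot, y to its left, z up, the work surface at z = 0. Lengths are in m, angles in rad, forces in N, time in s.
With the tool pointing down it reaches from about 0.425 to 0.875 m from the base axis. Payload 8.4 kg.
Tool frame: the origin (TCP) lies at the very end of the fingers, on their centre line; the grasp point (between the pads) lies ctrl.pinch_z behind it (ctrl.pinch_z is the distance from the TCP to the grasp point, in m); z points along the fingers, y is the line along which they close (so a half turn about z gives the same grasp; the last joint's range is limited). The gripper opens to 87 mm and grips with 3 to 60 N. Pads are 19 mm wide; open, the fingers measure 117 mm over their backs; the gripper's body (75 mm by 190 mm) begins 51 mm behind the grasp point.
Start: joints at [-1.311, 0.333, 0.04, 1.465, -0.013, 1.343, -0.059], TCP at [0.228, 0.609, 0.192] pointing down, gripper open.
Joint ranges: [-2.58, 2.58], [-0.38, 2.09], [-1.3, 1.39], [0.25, 2.4], [-1.5, 4.64], [0.08, 2.09], [-2.65, 2.65]. Speed limits (rad/s): [2.22, 2.22, 2.79, 2.79, 3.14, 3.14, 3.14].

INTERFACE

Orientations are given as a rotation vector (axis times angle).
In Python, from rig import ctrl, snapshot, camera_info gives the robot as it stands. Calls block until the motion is done:
- ctrl.goto(position, orientation): joint-space move of the TCP to a pose.
- ctrl.move_l(position, rate=0.15, rotation=None, contact_N=None): straight line of the TCP; rotation=None keeps the orientation; rate is the mean speed in m/s. With contact_N (N) it stops when the force on the tool has changed by that much, and returns True; else False.
- ctrl.set_joints(angles): joint-space move.
- ctrl.set_gripper(opening, grasp_force=None): finger opening in m; grasp_force is the grip in N (None keeps the last); returns when the fingers have stopped.
- ctrl.wait(seconds).
- ctrl.solve_ik(position, orientation): joint angles nearest the present ones, or None.
- snapshot(name): name is "scene" or "top"; returns the picture (384x512x3 uint8, red, green, blue); there is no depth.
- camera_info(name): a dict with "vfov" (degrees; the focal length in pixels is half the picture's height over the tangent of half this angle, whatever the lens; pixels are square), "cx", "cy" (the principal point, pixels), "k1" (the pictures are not rectified: a ray, as slopes to the right and down, at radius r is drawn at 1 + k1 r^2 times it, then the intrinsics apply), "world_from_camera" (4x4, takes a point from camera to world coordinates). Camera axes: x right, y up, looking along -z (the intrinsics and any distortion apply to the point x, -y, -z); pixel columns grow to the right and rows downward; lengths in m; the calibration is good to about 2 mm. A picture is of the moment at which its call begins. camera_info takes no time and is no camera call.
A pose or a line that the arm cannot do raises ctrl.Unreachable and nothing moves.
- ctrl.close_job(): hands the job in; it is judged then, once.
Readings, each from a call of its own:
- ctrl.current_t(): time.
- ctrl.current_q(): joint angles.
- ctrl.current_dq(): joint speeds.
- ctrl.current_joint_torque(): joint torques, N m.
- ctrl.current_tcp_pos(): TCP position.
- ctrl.current_ee_rot(): TCP orientation.
- ctrl.current_force(): force on the tool from outside, world axes, zero at the start.
- ctrl.current_wrist_torque(): the same for the moment, N m.
- ctrl.current_grip_width(): finger opening in m.
- ctrl.current_grip_force(): force on a finger pad.
Only numpy, scipy, OpenCV 4.12 (cv2) and the standard library are available. Lean on these libraries where they do the work, as an engineer would, in place of code of your own. Each camera call takes 0.05 s, during which the arm holds its last target. There are 200 camera calls.

TASK

Lock the pressure setting of the bench air regulator: drop the blue holding key over the square head of the adjuster barrel, fully down, with its tail between the two red pins, and let go of it. Then, with the key holding the barrel still, turn the brass knurled lock ring clockwise until it bears, and nip it up firmly to about 1.2 N m (at least 1, never as much as 1.8, which would bend the pins), so that the ring stays locked and the barrel keeps its setting to within the few degrees of play in the key. Leave the key seated, and do not disturb the other things on the bench.

Things in the scene. Friction and masses are not known exactly. Their poses are not given: they have to be found in the camera images.
- regulator: Bench air regulator, fixed (place and yaw vary): aluminium block 72 x 72 mm, top 72 mm above the table, on a base plate 110 x 120 x 12 mm; brass pipe stubs on its -x and +x sides, gauge on -y, stop bracket on +y. Origin: underside centre; the vertical adjuster axis passes through it. Up from the top on that axis: 3 mm washer, knurled brass lock ring, dark barrel collar, steel square head.
- barrel (a joint): Turn of the adjuster barrel (the pressure setting), rad, clockwise from above positive, 0 at the start. It turns with 0.12 N m of friction, less than the 0.25 N m with which the lock ring drags on it: unheld, it goes round with the ring. The key's play and give let it turn up to about 0.15 rad.
- seat (a point): Centre of the flat shoulder (39 mm across, 94 mm above the table) of the barrel's collar, on the adjuster axis; the seated key lies on it. From it rises the square head: 26 x 26 mm, sides parallel to the regulator's x and y, 11 mm straight, then 4 mm chamfered to 19 x 19 mm.
- ring_mid (a point): Centre, at mid height, of the brass lock ring: 58 mm across the knurl, 15 mm tall, underside 3 mm above the housing, top 4 mm below the shoulder. Turns about the vertical, clockwise from above tightens; does not rise or sink. It starts 0.7 to 1.15 rad short of bearing on its washer (how far is not shown); till then it drags 0.25 N m; then torque climbs steeply, within a few hundredths of a rad.
- clamp (a joint): Wind-up of the spring washer under the lock ring, rad: 0 while the ring is loose; once the ring bears on it, it yields only above 0.3 N m, then winds at 120 N m per rad (0.006 at 1 N m, too little to judge by this noisy reading). When the ring is let go it springs back to about 0.0025 and stays there: the ring is locked.
- stop: Stop bracket fixed to the regulator (same origin and axes): aluminium arm on the +y side, upright to 93.5 mm above the table, with two upright red pins, 8 mm thick, round-topped, tops 110 mm above the table, at y = +90 mm, x = -11.8 and +11.8 mm (15.6 mm clear between). The key's tail goes between them. The pins bend at 22 N of force from the key (about 2 N m on the ring).
- stop_mid (a point): Midpoint between the two red pins, at the height of the key's underside when seated (94 mm above the table), 90 mm to the regulator's +y side of the adjuster axis.
- key: Loose holding key, 0.16 kg, blue with an orange grip tab, lying flat. Origin: underside centre of its socket, a frame 35.6 x 35.6 x 10 mm with a 27.6 mm square through hole. A bar 12 mm wide, 8 mm thick runs from it along +y to 101 mm. The tab stands on the bar at y = 35 to 65 mm: 10 mm thick (along x), top 32 mm above the underside. Seated, its axes are parallel to the regulator's.
- key_socket (a point): Centre of the key's socket hole, at its underside (the key's origin).
- key_tab (a point): Centre of the top of the key's orange tab, 50 mm along the key's +y, 32 mm above its underside.
- key_tail (a point): Point on the underside of the key's bar 90 mm along the key's +y, which goes midway between the red pins.
- tin: Bystander: grey metal paint tin with a paper label, 84 mm across, 115 mm tall. Origin: underside centre.
- bucket: Bystander: blue plastic mixing bowl, 170 mm across, 80 mm tall. Origin: underside centre.
- sander: Bystander: sanding block, black rubber sole under a wooden grip, 110 x 65 x 44 mm. Origin: underside centre.
- cup: Bystander: white plastic mixing cup, 72 mm across, 85 mm tall. Origin: underside centre.
- spatula: Bystander: putty spatula with a wooden handle, 260 mm long, lying flat. Origin: underside centre as it lies.
- tape: Bystander: roll of yellow tape lying flat, 100 mm across, 30 mm tall. Origin: underside centre.
- spare_ring: Bystander: loose spare brass lock ring lying on the table, 56 mm across, 15 mm tall, not used. Origin: underside centre.
Not all that is in view belongs to the job. Leave any orange look-alike of the regulator alone. There is more than one size of the key; the one meant has the size given above.

How it is judged:
By the outcome, as a careful person would: the job done as asked, in the order asked, and still so for the second after the job is handed in, with the robot touching nothing.
It also fails if it takes over 69 s, if anything falls off the work surface, if the arm or the gripper's body presses on something with over 40 N, if the wrist force passes 120 N, or if a joint passes its speed limit or range.

## Working session

There is one attempt and no reset: what is moved stays moved. The work goes in short steps, each a Python script; the robot and the scene stay as the last script left them, time stands still between calls to the robot, and variables do not carry over. Pictures are saved under pics/ and viewed, at most 10 in all, crops included, and the job is handed in when it is done.

```bash
mkdir -p pics; ls; python3 - <<'E'
from rig import ctrl,snapshot,camera_info
import cv2,numpy as np
for n in("scene","top"):
    im=snapshot(n); cv2.imwrite(f"pics/{n}0.png",cv2.cvtColor(im,cv2.COLOR_RGB2BGR))
    c=camera_info(n); print(n,c)
a=[cv2.imread(f"pics/{n}0.png") for n in("scene","top")]
for n,i in zip(("scene","top"),a): cv2.imwrite(f"pics/{n}0b.png",cv2.resize(i,(800,600),interpolation=cv2.INTER_CUBIC))
print(ctrl.current_t(),ctrl.pinch_z,ctrl.current_ee_rot())
E
```

```text
pics
scene {'vfov': 56.39171927957664, 'cx': 250.74490747778665, 'cy': 187.23616716098527, 'k1': -0.009824995926303344, 'world_from_camera': array([[-0.79063503, -0.48450772,  0.37436414,  0.83664583],
       [ 0.61228402, -0.62350794,  0.48615443,  0.52144833],
       [-0.00212656,  0.61358791,  0.78962356,  0.86359508],
       [ 0.        ,  0.        ,  0.        ,  1.        ]])}
top {'vfov': 43.734502276239375, 'cx': 256.90887883794574, 'cy': 192.50179896309137, 'k1': -0.1896778013580821, 'world_from_camera': array([[-0.05761354,  0.9762945 , -0.2086378 ,  0.19059046],
       [-0.99832471, -0.05745701,  0.00681592,  0.04230567],
       [-0.00533336,  0.20868096,  0.97796923,  1.48391204],
       [ 0.        ,  0.        ,  0.        ,  1.        ]])}
0.1 0.0187 [-5.60593703e-01 -3.09099415e+00  2.33763018e-03]
```

View pics/scene0b.png

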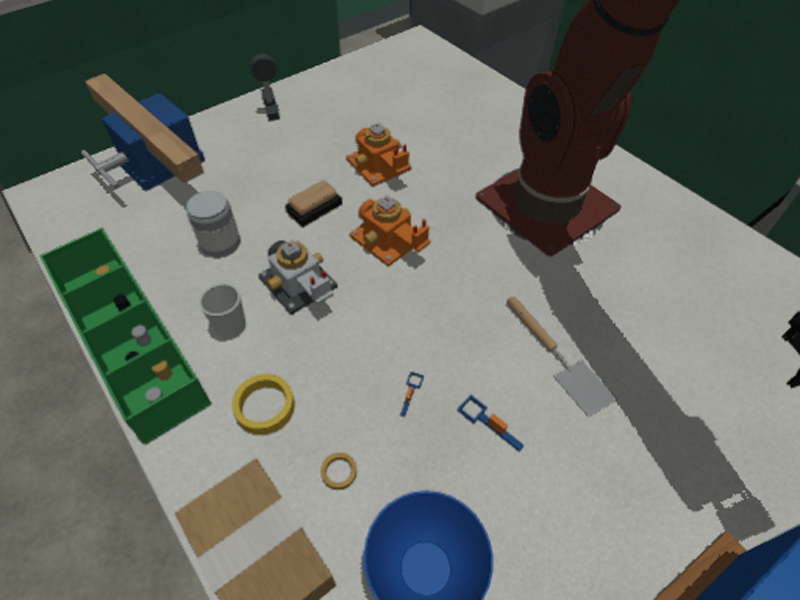

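View pics/top0b.png

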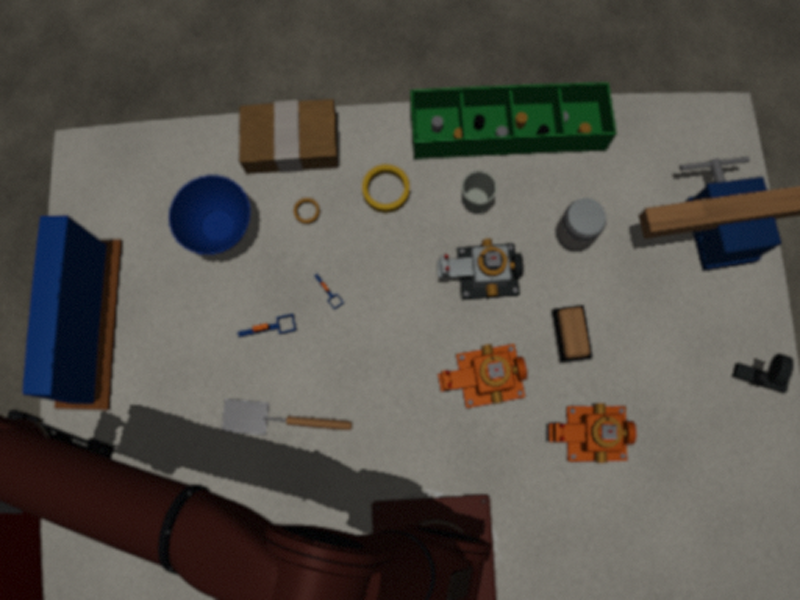

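The scene view has the grey regulator at (293,268), with orange look-alikes at (380,150) and (388,225). The key candidates are a small one at (410,393) and a large one at (490,422). In the top view the regulator is at (490,262), the large key at (265,328) and the small key at (328,290). The bowl (210,215), vice and blue bin are also blue but are clearly not keys. Next I'll measure both keys and crop in close.

```bash
cat > h.py <<'E'
from rig import ctrl,snapshot,camera_info
import cv2,numpy as np
from scipy.spatial.transform import Rotation as R
CI={n:camera_info(n) for n in("scene","top")}
def ray(n,p):
    c=CI[n]; f=192/np.tan(np.radians(c["vfov"])/2)
    d=(np.array(p,float)-[c["cx"],c["cy"]])/f; u=d.copy()
    for _ in range(20): u=d/(1+c["k1"]*(u@u))
    T=c["world_from_camera"]; v=T[:3,:3]@[u[0],-u[1],-1]
    return T[:3,3],v/np.linalg.norm(v)
def onz(n,p,z):
    o,v=ray(n,p); return o+v*(z-o[2])/v[2]
def proj(n,X):
    c=CI[n]; f=192/np.tan(np.radians(c["vfov"])/2); T=c["world_from_camera"]
    q=T[:3,:3].T@(np.array(X)-T[:3,3]); u=np.array([q[0],-q[1]])/-q[2]
    return u*(1+c["k1"]*(u@u))*f+[c["cx"],c["cy"]]
def tri(p,q):
    (a,u),(b,v)=ray("scene",p),ray("top",q)
    s,t=np.linalg.lstsq(np.c_[u,-v],b-a,rcond=None)[0]
    return (a+s*u+b+t*v)/2,np.linalg.norm(a+s*u-b-t*v)
def hsv(im): return cv2.cvtColor(im,cv2.COLOR_RGB2HSV)
def blobs(m,lo=3):
    k,l,s,c=cv2.connectedComponentsWithStats(m.astype(np.uint8),connectivity=8)
    return [(s[i,4],c[i],l==i) for i in range(1,k) if s[i,4]>=lo]
def grab(n): return cv2.cvtColor(cv2.imread(f"pics/{n}0.png"),cv2.COLOR_BGR2RGB)
E
python3 - <<'E'
from h import *
for n in("scene","top"):
    im=grab(n);H=hsv(im)
    blue=(H[...,0]>95)&(H[...,0]<125)&(H[...,1]>110)&(H[...,2]>40)
    org=((H[...,0]<18))&(H[...,1]>150)&(H[...,2]>90)
    red=((H[...,0]<6)|(H[...,0]>172))&(H[...,1]>120)&(H[...,2]>60)
    for nm,m,lo in(("blue",blue,8),("org",org,4),("red",red,2)):
        for a,c,_ in blobs(m,lo):
            if a<400: print(n,nm,a,c.round(1),onz(n,c,0.005 if nm!="red" else .11).round(3))
def crop(n,x0,y0,w,h,s=8): return cv2.resize(cv2.imread(f"pics/{n}0.png")[y0:y0+h,x0:x0+w],None,fx=s,fy=s,interpolation=cv2.INTER_CUBIC)
a=crop("scene",250,230,90,70,4);b=crop("top",145,165,90,70,4);c=crop("scene",155,145,72,56,5);d=crop("top",275,145,72,56,5)
cv2.imwrite("pics/c1.png",np.vstack([np.hstack([a,b])[:280,:720],np.hstack([c,d])]))
E
```

```text
scene blue 13 [266.2 239.5] [0.507 0.162 0.005]
scene blue 10 [264.5 246.4] [0.524 0.175 0.005]
scene blue 97 [304.  262.7] [0.473 0.275 0.005]
scene blue 19 [258.8 261.4] [0.563 0.2   0.005]
scene blue 63 [327.5 281.7] [0.462 0.35  0.005]
scene org 284 [243.8  93.8] [ 0.174 -0.38   0.005]
scene org 39 [226.2 101.3] [ 0.253 -0.385  0.005]
scene org 30 [257.3 107.3] [ 0.183 -0.287  0.005]
scene org 85 [238.4 112.1] [ 0.253 -0.308  0.005]
scene org 32 [247.1 134.1] [ 0.298 -0.197  0.005]
scene org 69 [230.3 150. ] [ 0.388 -0.172  0.005]
scene org 34 [270.  156.1] [ 0.301 -0.07   0.005]
scene org 126 [247.1 162.1] [ 0.376 -0.095  0.005]
scene org 4 [199.5 178.5] [ 0.534 -0.132  0.005]
scene org 16 [261.9 251.2] [0.538 0.182 0.005]
scene org 42 [318.7 269.7] [0.456 0.313 0.005]
scene red 8 [349.8  46.2] [-0.242 -0.252  0.11 ]
scene red 9 [401.6  63. ] [-0.308 -0.059  0.11 ]
scene red 4 [397.5  66. ] [-0.281 -0.056  0.11 ]
scene red 6 [258.7  94.3] [ 0.218 -0.237  0.11 ]
scene red 5 [252.8  96.2] [ 0.239 -0.241  0.11 ]
scene red 2 [382.5  94. ] [-0.11   0.016  0.11 ]
scene red 243 [318.4 
[... 934 characters left out ...]
p org 46 [404.2 276.8] [ 0.211 -0.411  0.005]
top red 2 [286.  237.5] [ 0.346 -0.043  0.11 ]
top red 4 [359.5 271.5] [ 0.235 -0.248  0.11 ]
top red 195 [298.7 323.1] [ 0.101 -0.063  0.11 ]
top red 2 [311.  342.5] [ 0.045 -0.094  0.11 ]
top red 17 [201.6 352.6] [0.034 0.214 0.11 ]
top red 13 [200.4 360.2] [0.013 0.219 0.11 ]
top red 2 [312.  361.5] [-0.009 -0.093  0.11 ]
top red 50 [197.5 372. ] [-0.02   0.228  0.11 ]
top red 4 [310.5 367.5] [-0.025 -0.088  0.11 ]
top red 6 [309.8 373. ] [-0.04  -0.085  0.11 ]
top red 2 [312.5 374. ] [-0.044 -0.093  0.11 ]
top red 3 [309.  378.7] [-0.056 -0.082  0.11 ]
top red 3 [308. 382.] [-0.065 -0.079  0.11 ]
top red 5 [195.  382.4] [-0.049  0.237  0.11 ]
```

View pics/c1.png

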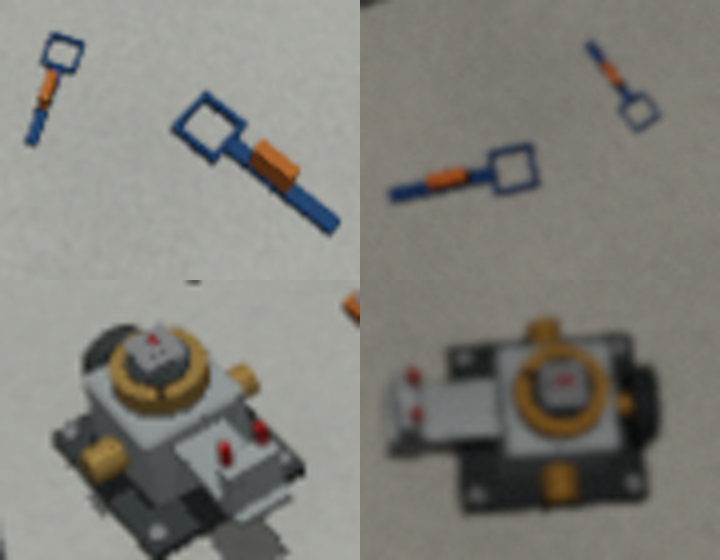

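The crop shows the large key at scene (300–335, 255–290), the longer and wider of the two, and the small look-alike at (262,247). The grey regulator's pins are at scene (200,179) and (207,175), and its head is at (186,157). Now precise measurements.

```bash
cat > meas.py <<'E'
from h import *
S=6
def up(im,x0,y0,w,h): return hsv(cv2.resize(im[y0:y0+h,x0:x0+w],None,fx=S,fy=S,interpolation=cv2.INTER_CUBIC))
def tofull(c,x0,y0): return (np.array(c,float)+.5)/S-.5+[x0,y0]
def key(n,im,box,show=None):
    H=up(im,*box); h,s,v=[H[...,i].astype(int) for i in range(3)]
    blue=(h>95)&(h<130)&(s>85); org=((h<22)|(h>172))&(s>95)
    ob=max(blobs(org,50),key=lambda b:b[0]); oc=tofull(ob[1],*box[:2])
    bl=sorted(blobs(blue|ob[2],100),key=lambda b:-b[0])[0][2]
    cs,_=cv2.findContours(bl.astype(np.uint8),cv2.RETR_CCOMP,cv2.CHAIN_APPROX_NONE)
    cs=sorted(cs,key=cv2.contourArea)[::-1]
    hm=cv2.moments(cs[1]); hc=tofull([hm["m10"]/hm["m00"],hm["m01"]/hm["m00"]],*box[:2])
    P=np.array([onz(n,tofull(p[0],*box[:2]),.005)[:2] for p in cs[0]])
    c0=onz(n,hc,.005)[:2]
    d=P[np.argmax(np.hypot(*(P-c0).T))]-c0; d/=np.linalg.norm(d)
    for _ in range(5):   # centre line of bar beyond the tab, with both sides
        e=np.array([-d[1],d[0]]); a=(P-c0)@d; b=(P-c0)@e
        m=(a>.07)&(a<.097)
        r=[np.polyfit(a[m&(sg*(b-np.median(b[m]))>0)],b[m&(sg*(b-np.median(b[m]))>0)],1) for sg in(1,-1)]
        k=np.mean([q[0] for q in r]); d=d+k*e; d/=np.linalg.norm(d)
    e=np.array([-d[1],d[0]]); a=(P-c0)@d; b=(P-c0)@e
    fr=a<.012
    print(n,"hole",c0.round(4),"far",a.max().round(4),"near",a.min().round(4),"sock width",np.ptp(b[fr]).round(4),"mid",(b[fr].max()+b[fr].min()).round(4)/2,
      "tail w",(r[0][1]-r[1][1]).round(4),"tail b",np.mean([np.polyval(q,.085) for q in r]).round(4),"yaw(+y)",np.degrees(np.arctan2(d[1],d[0])).round(2))
    return oc,hc,d
def pins(n,im,box):
    H=up(im,*box); h,s,v=[H[...,i].astype(int) for i in range(3)]
    red=((h<8)|(h>170))&(s>110); 
    return sorted([(a,tofull(c,*box[:2])) for a,c,_ in blobs(red,20)],key=lambda t:-t[0])
def ring(n,im,box):
    H=up(im,*box); h,s,v=[H[...,i].astype(int) for i in range(3)]
    br=(h>10)&(h<28)&(s>100)
    return br
E
python3 - <<'E'
from meas import *
im={n:grab(n) for n in("scene","top")}
o={n:key(n,im[n],b) for n,b in(("scene",(285,245,60,50)),("top",(148,193,50,30)))}
print("tab tri",tri(o["scene"][0],o["top"][0])," hole tri",tri(o["scene"][1],o["top"][1]))
print("tab z20",*[onz(n,o[n][0],.02).round(4) for n in o])
B={"scene":(155,145,72,56),"top":(275,145,72,56)}
for n in B:
    for a,c in pins(n,im[n],B[n]): print(n,"pin",a,c.round(2),onz(n,c,.102).round(4),onz(n,c,.109).round(4))
    br=ring(n,im[n],B[n]); 
    for a,c,m in blobs(br,100): print(n,"brass",a,tofull(c,*B[n][:2]).round(2),onz(n,tofull(c,*B[n][:2]),.0825).round(4))
    x,y,w,h=B[n]; v=cv2.resize(cv2.imread(f"pics/{n}0.png")[y:y+h,x:x+w],None,fx=S,fy=S,interpolation=cv2.INTER_CUBIC)
    cs,_=cv2.findContours(br.astype(np.uint8),cv2.RETR_LIST,cv2.CHAIN_APPROX_NONE); cv2.drawContours(v,cs,-1,(0,255,0),1)
    B[n]=v
cv2.imwrite("pics/c2.png",np.hstack([B["scene"][:,:400],B["top"][:,30:]]))
E
```

```text
return _methods._mean(a, axis=axis, dtype=dtype,
  ret = ret.dtype.type(ret / rcount)
Traceback (most recent call last):
  File "meas.py", line 19, in key
    r=[np.polyfit(a[m&(sg*(b-np.median(b[m]))>0)],b[m&(sg*(b-np.median(b[m]))>0)],1) for sg in(1,-1)]
       ~~~~~~~~~~^^^^^^^^^^^^^^^^^^^^^^^^^^^^^^^^^^^^^^^^^^^^^^^^^^^^^^^^^^^^^^^^^^^
TypeError: expected non-empty vector for x
```

```bash
python3 - <<'E'
s=open("meas.py").read()
s=s.replace("    bl=sorted(","    u=cv2.morphologyEx((blue|ob[2]).astype(np.uint8),cv2.MORPH_CLOSE,np.ones((7,7)))>0\n    bl=sorted(").replace("blobs(blue|ob[2],100)","blobs(u,100)")
s=s.replace("    hm=cv2","    print(n,'contours',[cv2.contourArea(c) for c in cs[:4]],'orange',ob[0])\n    hm=cv2")
open("meas.py","w").write(s)
E
cat > m1.py <<'E'
from meas import *
im={n:grab(n) for n in("scene","top")}
B={"scene":(155,145,72,56),"top":(275,145,72,56)}
for n in B:
    for a,c in pins(n,im[n],B[n]): print(n,"pin",a,c.round(2),onz(n,c,.102).round(4),onz(n,c,.109).round(4))
    br=ring(n,im[n],B[n]); 
    for a,c,m in blobs(br,100): print(n,"brass",a,tofull(c,*B[n][:2]).round(2),onz(n,tofull(c,*B[n][:2]),.0825).round(4))
    x,y,w,h=B[n]; v=cv2.resize(cv2.imread(f"pics/{n}0.png")[y:y+h,x:x+w],None,fx=S,fy=S,interpolation=cv2.INTER_CUBIC)
    cs,_=cv2.findContours(br.astype(np.uint8),cv2.RETR_LIST,cv2.CHAIN_APPROX_NONE); cv2.drawContours(v,cs,-1,(0,255,0),1)
    B[n]=v
cv2.imwrite("pics/c2.png",np.hstack([B["scene"][:,:400],B["top"][:,30:]]))
o={n:key(n,im[n],b) for n,b in(("scene",(285,245,60,50)),("top",(148,193,50,30)))}
print("tab tri",tri(o["scene"][0],o["top"][0])," hole tri",tri(o["scene"][1],o["top"][1]))
print("tab z20",*[onz(n,o[n][0],.02).round(4) for n in o])
E
python3 m1.py 2>&1 | grep -v nix
```

```text
scene pin 375 [206.62 174.83] [ 0.5454 -0.0568  0.102 ] [ 0.5481 -0.0515  0.109 ]
scene pin 275 [199.61 179.17] [ 0.5692 -0.0557  0.102 ] [ 0.5716 -0.0504  0.109 ]
scene pin 59 [185.07 156.46] [ 0.5564 -0.1528  0.102 ] [ 0.559  -0.1467  0.109 ]
scene brass 387 [225.1  150.09] [ 0.4406 -0.1185  0.0825]
scene brass 5127 [186.92 165.01] [ 0.5627 -0.1379  0.0825]
scene brass 625 [203.55 164.19] [ 0.5228 -0.1108  0.0825]
scene brass 2261 [175.33 180.54] [ 0.6188 -0.1081  0.0825]
top pin 96 [285.21 163.73] [ 0.5684 -0.057   0.102 ] [ 0.5665 -0.0565  0.109 ]
top pin 27 [285.9  171.34] [ 0.5448 -0.0574  0.102 ] [ 0.543  -0.0569  0.109 ]
top brass 6532 [314.1  165.49] [ 0.5632 -0.1459  0.0825]
top brass 635 [327.84 169.3 ] [ 0.5489 -0.1868  0.0825]
top brass 2243 [314.49 185.26] [ 0.5016 -0.1418  0.0825]
scene contours [13289.0, 3435.0] orange 3130
scene hole [0.4741 0.2687] far 0.1006 near -0.0182 sock width 0.0379 mid 0.00015 tail w 0.0121 tail b -0.0004 yaw(+y) 99.15
top contours [3130.5] orange 1593
Traceback (most recent call last):
  File "m1.py", line 12, in <module>
    o={n:key(n,im[n],b) for n,b in(("scene",(285,245,60,50)),("top",(148,193,50,30)))}
         ~~~^^^^^^^^^^^
  File "meas.py", line 14, in key
    hm=cv2.moments(cs[1]); hc=tofull([hm["m10"]/hm["m00"],hm["m01"]/hm["m00"]],*box[:2])
                   ~~^^^
IndexError: list index out of range
```

View pics/c2.png

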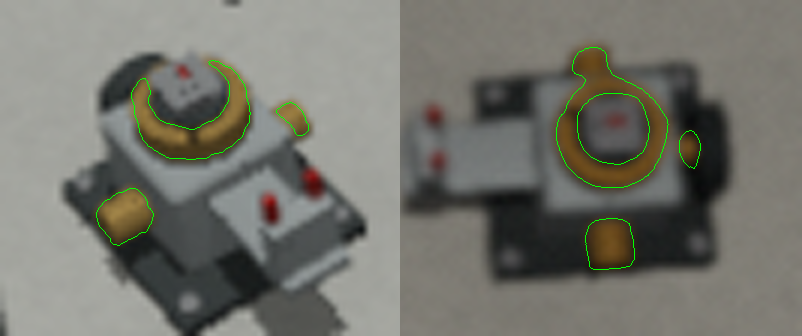

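```bash
cat > m2.py <<'E'
from meas import *
from scipy.optimize import least_squares
im={n:grab(n) for n in("scene","top")}
B={"scene":(155,145,72,56),"top":(275,145,72,56)}
for n in B:
    br=max(blobs(ring(n,im[n],B[n]),100),key=lambda b:b[0])[2].astype(np.uint8)
    cs,_=cv2.findContours(br,cv2.RETR_EXTERNAL,cv2.CHAIN_APPROX_NONE); c=max(cs,key=cv2.contourArea)
    for z in((.075,.0825) if n=="scene" else (.0825,.09)):
        P=np.array([onz(n,tofull(p[0],*B[n][:2]),z)[:2] for p in c])
        if n=="scene":  # lower front silhouette only (edge of the underside nearest the camera)
            px=c[:,0,:]; P=P[(px[:,1]>np.percentile(px[:,1],60))&True]
        for free in(0,1):
            f=lambda q:np.hypot(P[:,0]-q[0],P[:,1]-q[1])-(q[2] if free else .029)
            r=least_squares(f,[.558,-.147,.029],loss="soft_l1",f_scale=.0007); print(n,z,free,r.x.round(4),np.median(abs(r.fun)).round(5))
    # head top: bright, unsaturated, around red mark
    H=up(im[n],*B[n]); h,s,v=[H[...,i].astype(int) for i in range(3)]
    u0=proj(n,(.558,-.147,.109)); q=(u0-B[n][:2]+.5)*S
    yy,xx=np.mgrid[:v.shape[0],:v.shape[1]]; near=np.hypot(xx-q[0],yy-q[1])<28
    print(n,"V percentiles near head",np.percentile(v[near],[10,30,50,70,90]))
    for t in np.percentile(v[near],[45,55,65]):
        a,cc,m=max(blobs(near&((v>t)|((s>110)&(np.hypot(xx-q[0],yy-q[1])<12))),30),key=lambda b:b[0]); print("  head",t,a,onz(n,tofull(cc,*B[n][:2]),.109).round(4))
# key tab in the top view
b=(148,193,50,30);H=up(im["top"],*b);h,s,v=[H[...,i].astype(int) for i in range(3)]
T={}
oc,hc,d=key("scene",im["scene"],(285,245,60,50))
ob=max(blobs(((h<22)|(h>172))&(s>95),50),key=lambda b:b[0]); tc=tofull(ob[1],*b[:2])
print("tab scene",onz("scene",oc,.02).round(4),"top",onz("top",tc,.02).round(4),tri(oc,tc))
bl=(h>95)&(h<130)&(s>60)
for a,c,m in blobs(bl,60): print("top blue",a,onz("top",tofull(c,*b[:2]),.005).round(4))
E
python3 m2.py
```

```text
scene 0.075 0 [ 0.5564 -0.1493  0.029 ] 0.00069
scene 0.075 1 [ 0.5579 -0.1476  0.0272] 0.00039
scene 0.0825 0 [ 0.5588 -0.1432  0.029 ] 0.00075
scene 0.0825 1 [ 0.5605 -0.1412  0.0269] 0.00039
scene V percentiles near head [115.  124.  127.  130.  159.8]
  head 127.0 950 [ 0.5515 -0.1514  0.109 ]
  head 128.0 868 [ 0.5513 -0.1523  0.109 ]
  head 129.0 691 [ 0.5511 -0.1552  0.109 ]
top 0.0825 0 [ 0.5603 -0.1472  0.029 ] 0.00107
top 0.0825 1 [ 0.5603 -0.1473  0.0289] 0.001
top 0.09 0 [ 0.5585 -0.1462  0.029 ] 0.00118
top 0.09 1 [ 0.5583 -0.1463  0.0288] 0.001
top V percentiles near head [74.  83.5 88.  90.  93. ]
  head 87.0 1279 [ 0.5558 -0.1476  0.109 ]
  head 89.0 887 [ 0.5542 -0.1473  0.109 ]
  head 90.0 683 [ 0.5536 -0.1474  0.109 ]
scene contours [13289.0, 3435.0] orange 3130
scene hole [0.4741 0.2687] far 0.1006 near -0.0182 sock width 0.0379 mid 0.00015 tail w 0.0121 tail b -0.0004 yaw(+y) 99.15
tab scene [0.4663 0.3181 0.02  ] top [0.4663 0.3185 0.02  ] (array([0.46630984, 0.31830715, 0.02030323]), np.float64(0.00038003255689887845))
top blue 1880 [0.4722 0.2798 0.005 ]
top blue 1100 [0.4599 0.3522 0.005 ]
```

```bash
cat > m3.py <<'E'
from meas import *
im={n:grab(n) for n in("scene","top")}
B={"scene":(155,145,72,56),"top":(275,145,72,56)}
for n in B:
    x,y,w,h=B[n]; g=cv2.cvtColor(cv2.resize(im[n][y:y+h,x:x+w],None,fx=S,fy=S,interpolation=cv2.INTER_CUBIC),cv2.COLOR_RGB2GRAY)
    L=cv2.createLineSegmentDetector().detect(g)[0][:,0]
    o=[]
    for l in L:
        P,Q=[onz(n,tofull(e,x,y),.072)[:2] for e in(l[:2],l[2:])]; d=Q-P; ln=np.hypot(*d)
        if ln>.025: o.append((ln,(np.degrees(np.arctan2(d[1],d[0]))+45)%90-45,P,Q))
    for t in sorted(o,key=lambda t:-t[0])[:12]: print(n,round(t[0]*1e3),t[1].round(2),t[2].round(3),t[3].round(3))
# height of the gauge's top (scene pixel about crop2 (145,55)) at y -.185..-.21
o,v=ray("scene",tofull((145,55),155,145))
for yy in(-.185,-.2,-.215): print("gauge top at y",yy,(o+v*(yy-o[1])/v[1]).round(4))
for s in("A",):
    for sgn in(0,np.pi):
        r=[]
        for th in np.radians([52,25,0,-25,-52,-60]):
            a=th-np.pi/2+sgn; ro=R.from_euler("z",a)*R.from_euler("x",np.pi)
            j=ctrl.solve_ik([.5585,-.147,.0745],ro.as_rotvec()); r.append(None if j is None else round(float(j[6]),2))
        print(sgn,r)
ro=R.from_rotvec(ctrl.current_ee_rot()); print(ro.as_matrix().round(2))
E
python3 m3.py
```

```text
scene 60 0.37 [ 0.595 -0.169] [ 0.595 -0.11 ]
scene 38 1.3 [ 0.529 -0.104] [ 0.528 -0.065]
scene 32 0.98 [ 0.567 -0.061] [ 0.535 -0.062]
scene 31 -3.58 [ 0.579 -0.083] [ 0.581 -0.052]
scene 31 2.46 [ 0.578 -0.031] [ 0.548 -0.032]
scene 30 3.28 [ 0.631 -0.058] [ 0.633 -0.088]
scene 26 0.98 [ 0.552 -0.038] [ 0.578 -0.038]
top 43 0.63 [ 0.535 -0.066] [ 0.536 -0.109]
top 41 -1.38 [ 0.574 -0.209] [ 0.533 -0.208]
top 37 0.35 [ 0.488 -0.122] [ 0.488 -0.085]
top 29 -0.51 [ 0.523 -0.113] [ 0.523 -0.143]
top 29 1.47 [ 0.523 -0.152] [ 0.524 -0.181]
top 26 0.32 [ 0.572 -0.108] [ 0.572 -0.081]
gauge top at y -0.185 [ 0.5608 -0.185   0.0892]
gauge top at y -0.2 [ 0.555  -0.2     0.0728]
gauge top at y -0.215 [ 0.5491 -0.215   0.0564]
0 [-1.57, -2.04, -2.48, 2.52, 2.13, 2.58]
3.141592653589793 [1.41, 0.95, 0.51, 0.07, -0.4, -0.54]
[[-0.94  0.35 -0.  ]
 [ 0.35  0.94 -0.  ]
 [-0.   -0.   -1.  ]]
```

```bash
cat >> h.py <<'E'
def rot(a): return (R.from_euler("z",a,degrees=True)*R.from_euler("x",np.pi)).as_rotvec()
AX=np.array([.5585,-.147]); YAW=.8
def save(tag,box=None):
    for n in("scene","top"): cv2.imwrite(f"pics/{n}{tag}.png",cv2.cvtColor(snapshot(n),cv2.COLOR_RGB2BGR))
def stat(): print("t",round(ctrl.current_t(),2),"tcp",np.round(ctrl.current_tcp_pos(),4),"F",np.round(ctrl.current_force(),1),"M",np.round(ctrl.current_wrist_torque(),2),"w",round(ctrl.current_grip_width(),4),"gf",round(float(np.max(ctrl.current_grip_force())),1))
E
python3 - <<'E'
from h import *
for p in([.4663,.3183,.1],[.5578,-.097,.2]):
    for a in (99.15,-80.85): 
        j=ctrl.solve_ik(p,rot(a)); print(a,None if j is None else np.round(j,2))
a=99.15
ctrl.set_gripper(.045,30)
ctrl.goto([.4663,.3183,.1],rot(a)); stat()
ctrl.move_l([.4663,.3183,.0095],rate=.12); stat()
ctrl.set_gripper(0.0,30); stat()
ctrl.move_l([.4663,.3183,.20],rate=.2); stat()
save(1)
b=(255,195,128,96)
im=cv2.imread("pics/scene1.png"); cv2.imwrite("pics/s1c.png",cv2.resize(im[130:322,200:456],None,fx=3,fy=3))
E
```

```text
99.15 [-1.    0.23  0.38  1.81 -0.1   1.12 -0.44]
-80.85 [-0.69  0.23  0.02  1.79 -0.    1.12  2.63]
99.15 [-0.74  0.22  0.97  1.7  -0.19  1.32  0.43]
-80.85 [-0.91  0.31  1.23  1.7  -0.3   1.34 -2.61]
t 2.5 tcp [0.4656 0.3204 0.1003] F [-0.1  0.3  0.1] M [-0.09  0.06  0.01] w 0.0449 gf 0.0
t 3.4 tcp [0.4668 0.3187 0.0102] F [-0.5 -0.3  1.3] M [-0.1   0.02 -0.03] w 0.0448 gf 0.0
t 4.4 tcp [0.4663 0.3183 0.0095] F [ 0.2 -0.6  0.9] M [-0.14  0.02  0.01] w 0.0004 gf 0.0
t 5.5 tcp [0.4657 0.3179 0.1987] F [-0.2  0.6 -0.6] M [-0.1   0.03  0.01] w 0.0006 gf 0.0
```

View pics/s1c.png

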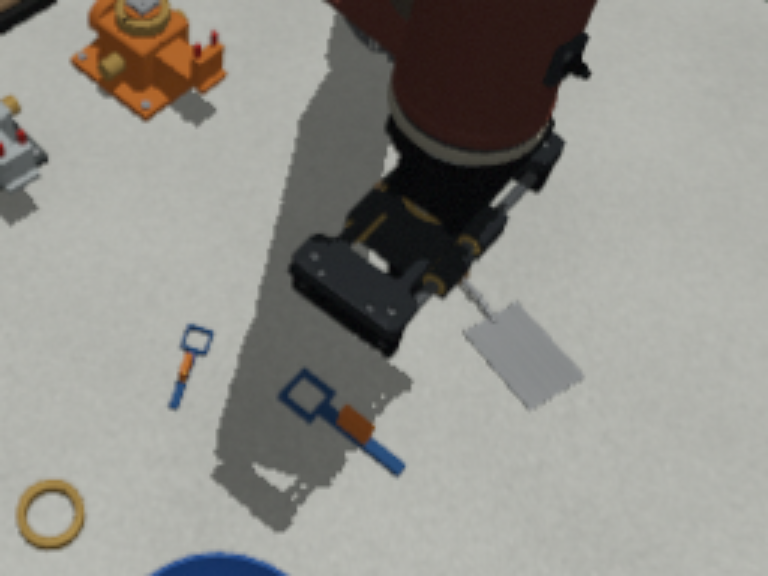

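The fingers closed on nothing (width 0.0004), and the key still lies at scene crop (340,420). I'll compare the projected TCP with where the fingers appear.

```bash
python3 - <<'E'
from h import *
import meas
im=cv2.cvtColor(cv2.imread("pics/scene1.png"),cv2.COLOR_BGR2RGB)
try: oc,hc,d=meas.key("scene",im,(285,245,60,50)); print(onz("scene",oc,.02))
except Exception as e: print(e)
p=np.array(ctrl.current_tcp_pos()); M=R.from_rotvec(ctrl.current_ee_rot()).as_matrix(); print(M.round(3)); stat()
vs=[]
for n in("scene","top"):
    v=cv2.imread(f"pics/{n}1.png"); c=proj(n,p); x,y=(c-[48,48]).astype(int); s=4
    w=cv2.resize(v[y:y+96,x:x+96],None,fx=s,fy=s,interpolation=cv2.INTER_CUBIC)
    for k,col in((0,(255,0,255)),(.0187,(0,255,255)),(.07,(0,255,0))):
        q=(proj(n,p-M[:,2]*k)-[x,y]+.5)*s; cv2.circle(w,tuple(q.astype(int)),4,col,1)
    a,b=[tuple(((proj(n,p+M[:,1]*k)-[x,y]+.5)*s).astype(int)) for k in(-.04,.04)]; cv2.line(w,a,b,(255,0,255),1)
    print(n,c); vs.append(w)
cv2.imwrite("pics/tcp1.png",np.hstack(vs))
E
```

```text
scene contours [13698.5, 3271.5] orange 3234
scene hole [0.4744 0.2689] far 0.1004 near -0.0183 sock width 0.0384 mid 0.00025 tail w 0.0122 tail b 0.0 yaw(+y) 98.99
[0.46645629 0.31776733 0.02      ]
[[-0.159  0.987 -0.002]
 [ 0.987  0.159 -0.002]
 [-0.001 -0.002 -1.   ]]
t 5.6 tcp [0.4657 0.3178 0.1986] F [-0.7 -0.5  0.3] M [-0.04  0.04  0.06] w 0.0006 gf 0.0
scene [330.493474   234.78259199]
top [154.29735922 198.08035862]
```

View pics/tcp1.png

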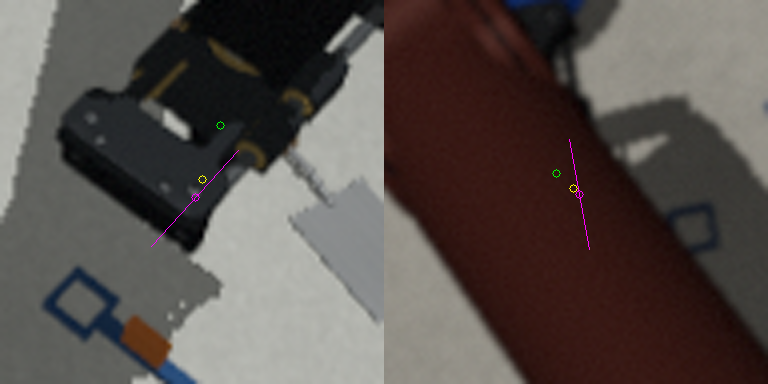

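The TCP projects to crop (195,197), but the plate with bolts spans (65,130) to (200,240), so the real finger location isn't clear. I'll image the gripper open and closed and take the difference.

```bash
python3 - <<'E'
from h import *
im0=snapshot("scene"); ctrl.set_gripper(.087,30); im1=snapshot("scene"); stat()
p=np.array(ctrl.current_tcp_pos()); M=R.from_rotvec(ctrl.current_ee_rot()).as_matrix()
c=proj("scene",p); x,y=(c-[50,60]).astype(int); s=4
vs=[]
for im in(im0,im1):
    w=cv2.convertScaleAbs(cv2.resize(cv2.cvtColor(im,cv2.COLOR_RGB2BGR)[y:y+130,x:x+98],None,fx=s,fy=s,interpolation=cv2.INTER_CUBIC),alpha=2.2,beta=10)
    for k,col in((0,(255,0,255)),(.07,(0,255,0))):
        q=(proj("scene",p-M[:,2]*k)-[x,y]+.5)*s; cv2.circle(w,tuple(q.astype(int)),4,col,1)
    a,b=[tuple(((proj("scene",p+M[:,1]*k)-[x,y]+.5)*s).astype(int)) for k in(-.0435,.0435)]; cv2.line(w,a,b,(255,0,255),1)
    vs.append(w)
cv2.imwrite("pics/grip.png",np.hstack(vs))
E
```

```text
t 7.22 tcp [0.4663 0.3183 0.2   ] F [-0.3 -0.6 -0.5] M [-0.08  0.04  0.05] w 0.0869 gf 0.0
```

View pics/grip.png

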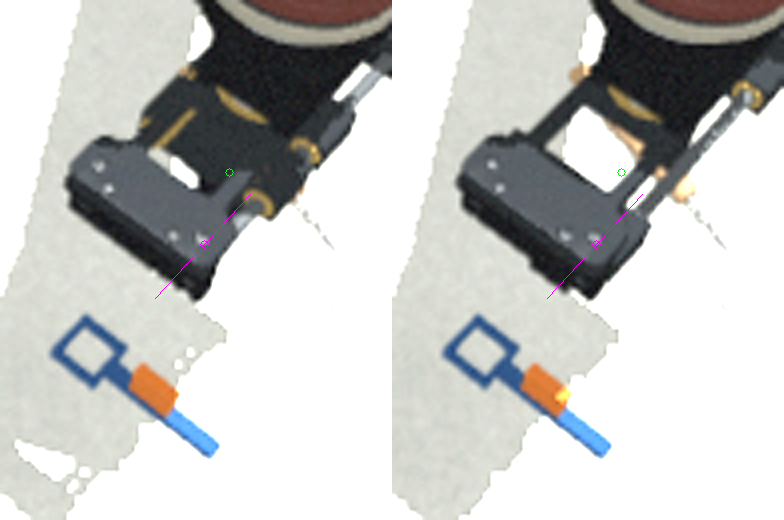

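The plate stays put when the gripper opens, so it is the near end of the body and hides the fingers. I'll turn the tool so the fingers face the camera, then check the TCP and the robot base against the calibration.

```bash
python3 - <<'E'
from h import *
print("base origin px scene",proj("scene",(0,0,0))*800/512,"top",proj("top",(0,0,0))*800/512)
for d in(118,-62):
    j=ctrl.solve_ik([.4663,.3183,.2],rot(d+90)); print(d,None if j is None else np.round(j,2))
d=118
ctrl.goto([.4663,.3183,.2],rot(d+90)); ctrl.wait(.3)
p=np.array(ctrl.current_tcp_pos()); M=R.from_rotvec(ctrl.current_ee_rot()).as_matrix(); stat()
im=cv2.cvtColor(snapshot("scene"),cv2.COLOR_RGB2BGR); cv2.imwrite("pics/scene2.png",im)
c=proj("scene",p); x,y=(c-[65,65]).astype(int); s=5
w=cv2.convertScaleAbs(cv2.resize(im[y:y+115,x:x+130],None,fx=s,fy=s,interpolation=cv2.INTER_CUBIC),alpha=2.2,beta=10)
px=lambda q:tuple(((proj("scene",q)-[x,y]+.5)*s).astype(int))
cv2.circle(w,px(p),4,(255,0,255),1); cv2.line(w,px(p-M[:,1]*.0435),px(p+M[:,1]*.0435),(255,0,255),1)
for sx in(-1,1):
    a=p-M[:,2]*.07+sx*M[:,0]*.0375; cv2.line(w,px(a-M[:,1]*.095),px(a+M[:,1]*.095),(0,255,0),1)
    cv2.line(w,px(p+M[:,1]*.0435*sx),px(p+M[:,1]*.0435*sx-M[:,2]*.07),(0,255,255),1)
cv2.imwrite("pics/grip2.png",w)
E
```

```text
base origin px scene [545.82379147 202.74537015] top [433.02664622 555.84341957]
118 [-0.89  0.15  0.23  1.68 -0.04  1.31  1.41]
-62 [-1.11  0.16  0.49  1.69 -0.08  1.31 -1.69]
t 9.16 tcp [0.4663 0.3183 0.2   ] F [ 0.2 -0.1  0.7] M [ 0.11  0.03 -0.01] w 0.0869 gf 0.0
```

View pics/grip2.png

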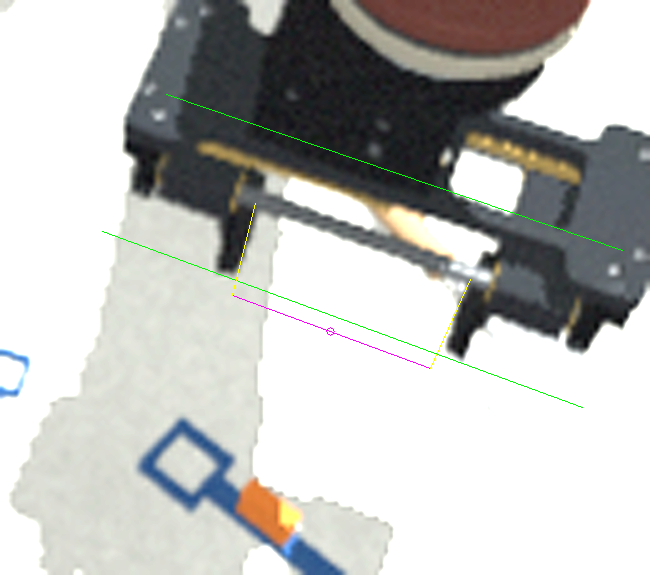

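The fingertips appear at crop (232,270) and (458,352), about 22 px above the predicted (233,297) and (430,367). They may sit ~18 mm higher than the reported TCP, or be shifted sideways by ~12 mm. Touching bare table with closed fingers will settle the height.

```bash
python3 - <<'E'
from h import *
ctrl.set_gripper(0.0,30)
ctrl.move_l([.53,.30,.06],rate=.2); ctrl.wait(.1); stat()
print(ctrl.move_l([.53,.30,-.03],rate=.06,contact_N=6)); stat()
ctrl.move_l([.53,.30,.10],rate=.2); stat()
E
```

```text
t 11.76 tcp [0.5303 0.3009 0.0615] F [-0.2  0.5 -0.4] M [ 0.03  0.02 -0.03] w 0.0005 gf 0.0
True
t 13.21 tcp [ 0.5299  0.2999 -0.0296] F [-0.8  0.1  5. ] M [-0.04  0.26  0.02] w 0.0002 gf 2.7
t 14.01 tcp [0.5293 0.2997 0.0988] F [-0.3  0.9 -0. ] M [0.06 0.03 0.02] w 0.0002 gf 0.0
```

Contact came at a reported z of about −0.029. That means the real fingertips sit about 29 mm behind the reported TCP, which matches the picture once the 19 mm finger width is allowed for. I'll regrasp with that offset.

```bash
cat >> h.py <<'E'
TIP=.029   # true fingertip height = reported TCP z + TIP (measured on the table)
E
python3 - <<'E'
from h import *
ctrl.set_gripper(.05,30)
ctrl.goto([.4663,.3183,.06],rot(99.15)); stat()
print(ctrl.move_l([.4663,.3183,.0105-TIP],rate=.1,contact_N=6)); ctrl.wait(.1); stat()
ctrl.set_gripper(0.0,30); stat()
if ctrl.current_grip_width()>.005:
    ctrl.move_l([.4663,.3183,.15],rate=.2); ctrl.wait(.2); stat()
save(3)
E
```

```text
t 16.74 tcp [0.4664 0.3183 0.0601] F [0.3 0.  0.1] M [-0.1  -0.03 -0.  ] w 0.0502 gf 0.0
False
t 17.77 tcp [ 0.4668  0.3187 -0.0177] F [-1.  -0.8 -1. ] M [-0.06  0.02 -0.  ] w 0.0499 gf 0.0
t 18.53 tcp [ 0.4663  0.3183 -0.0185] F [-0.2  0.4  0.5] M [-0.11  0.04 -0.03] w 0.0096 gf 30.0
t 19.73 tcp [0.4658 0.3179 0.1489] F [ 0.3  0.4 -1.7] M [-0.05  0.04 -0.  ] w 0.0095 gf 30.0
```

```bash
cat >> h.py <<'E'
def tcp_for(zu,dx=0,dy=0):   # TCP for the key's underside at height zu, offsets in the regulator frame
    c,s=np.cos(np.radians(YAW)),np.sin(np.radians(YAW)); x,y=dx,.05+dy
    return [AX[0]+c*x-s*y,AX[1]+s*x+c*y,zu-.0185]
E
python3 - <<'E'
from h import *
ctrl.move_l(tcp_for(.165),rate=.25,rotation=rot(90+YAW))
ctrl.move_l(tcp_for(.122),rate=.12); ctrl.wait(.3); stat()
save(4)
vs=[]
for n in("scene","top"):
    im=cv2.imread(f"pics/{n}4.png"); x,y=(proj(n,[*AX,.11])-[30,28]).astype(int)
    vs.append(cv2.convertScaleAbs(cv2.resize(im[y:y+66,x:x+66],None,fx=6,fy=6,interpolation=cv2.INTER_CUBIC),alpha=1.6))
    print(n,x,y)
cv2.imwrite("pics/p4.png",np.hstack(vs))
E
```

```text
t 22.48 tcp [ 0.5582 -0.097   0.1041] F [ 0.8  0.2 -1.9] M [-0.06  0.03  0.03] w 0.0099 gf 30.0
scene 155 128
top 285 136
```

View pics/p4.png

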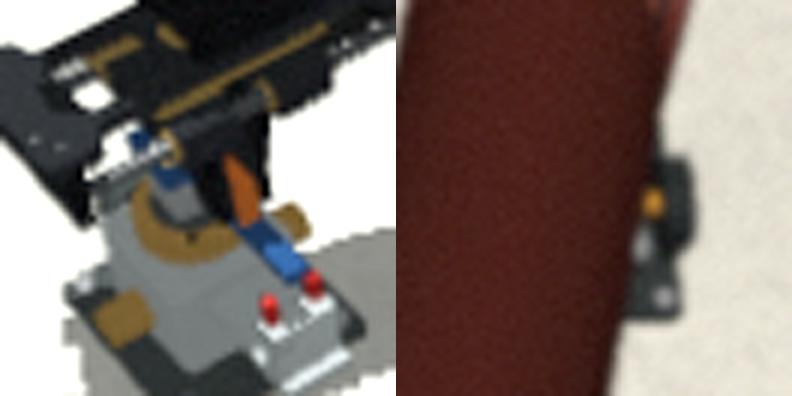

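The scene view shows the tail at crop (290,262), just above and between the pins at (270,308) and (313,283). The socket is over the head at (165,170), partly hidden by the gripper. Checking numerically.

```bash
python3 - <<'E'
from meas import *
im=cv2.cvtColor(cv2.imread("pics/scene4.png"),cv2.COLOR_BGR2RGB); box=(155,128,66,66)
H=up(im,*box); h,s,v=[H[...,i].astype(int) for i in range(3)]
bl=(h>95)&(h<130)&(s>100)&(v>25)
zu=np.array(ctrl.current_tcp_pos())[2]+.0185; 
c,sn=np.cos(np.radians(YAW)),np.sin(np.radians(YAW)); K=lambda x,y,z:[AX[0]+c*x-sn*y,AX[1]+sn*x+c*y,zu+z]
def pred(b):
    P=np.array([proj("scene",K(x,y,z)) for x in b[0] for y in b[1] for z in b[2]],np.float32)
    hl=cv2.convexHull(P)[:,0]; return hl
hl=pred(((-.006,.006),(.065,.101),(0,.008)))
m=cv2.moments(hl[:,None]); print("pred bar-end hull centroid",m["m10"]/m["m00"],m["m01"]/m["m00"],"bbox",hl.min(0),hl.max(0),"area",m["m00"])
for a,cc,mk in blobs(bl,100):
    ys,xs=np.nonzero(mk); A=tofull([xs.min(),ys.min()],*box[:2]); Bq=tofull([xs.max(),ys.max()],*box[:2]); print("blue",a/36,tofull(cc,*box[:2]).round(2),A.round(1),Bq.round(1))
print("tail end corners",*[proj("scene",K(x,.101,z)).round(1) for x in(-.006,.006) for z in(0,.008)])
print("socket corners",*[proj("scene",K(x,y,.01)).round(1) for x in(-.0178,.0178) for y in(-.0178,.0178)])
E=1
for p in pins("scene",im,box)[:4]: print("pin",p[0],p[1].round(2))
print("pred pins",*[proj("scene",[AX[0]+c*x-sn*.09,AX[1]+sn*x+c*.09,.10175]).round(2) for x in(-.0118,.0118)])
E
```

```text
pred bar-end hull centroid 200.62579940048306 169.5894277810851 bbox [194.90643 163.65419] [206.30586 175.5449 ] area 63.92322256101761
blue 8.472222222222221 [178.09 150.67] [176.4 148.9] [179.9 152.4]
blue 17.63888888888889 [183.36 156.95] [179.9 155.1] [186.9 158.9]
blue 53.22222222222222 [200.52 169.45] [194.4 164.6] [205.8 174.8]
tail end corners [206.3 173.4] [206.  171.5] [202.6 175.5] [202.3 173.6]
socket corners [185.9 144.3] [192.7 151.4] [175.2 149.9] [181.9 157.2]
pin 412 [206.77 174.85]
pin 398 [199.52 178.95]
pred pins [206.55 174.82] [199.42 178.94]
```

The prediction and picture agree to about 0.2 px (≈0.5 mm) for both the key and the pins, so I'll lower it.

```bash
python3 - <<'E'
from h import *
print(ctrl.move_l(tcp_for(.0935),rate=.03,contact_N=8)); stat(); print("underside",ctrl.current_tcp_pos()[2]+.0185)
E
```

```text
True
t 23.5 tcp [ 0.5577 -0.0969  0.0753] F [0.  0.  4.8] M [-0.2   0.26  0.03] w 0.0101 gf 30.0
underside 0.09379740502914034
```

```bash
python3 - <<'E'
from h import *
ctrl.set_gripper(.04,30); stat()
ctrl.move_l(tcp_for(.185),rate=.15); stat()
ctrl.set_gripper(.087,60)
ctrl.goto([*AX,.15],rot(40+90+YAW)); ctrl.wait(.2); stat()
save(5)
from meas import *
im=cv2.cvtColor(cv2.imread("pics/scene5.png"),cv2.COLOR_BGR2RGB); box=(155,128,66,66)
H=up(im,*box); h,s,v=[H[...,i].astype(int) for i in range(3)]
for nm,m in(("blue",(h>95)&(h<130)&(s>100)&(v>25)),("org",((h>3)&(h<14))&(s>170))):
    for a,cc,mk in blobs(m,100):
        ys,xs=np.nonzero(mk); A=tofull([xs.min(),ys.min()],*box[:2]); Bq=tofull([xs.max(),ys.max()],*box[:2]); print(nm,a/36,tofull(cc,*box[:2]).round(2),A.round(1),Bq.round(1))
c,sn=np.cos(np.radians(YAW)),np.sin(np.radians(YAW)); K=lambda x,y,z:[AX[0]+c*x-sn*y,AX[1]+sn*x+c*y,z]
print("pred tab c",proj("scene",K(0,.05,.114)),"tail end top",*[proj("scene",K(x,.101,.102)).round(1) for x in(-.006,.006)],"socket top corners",*[proj("scene",K(x,y,.104)).round(1) for x in(-.0178,.0178) for y in(-.0178,.0178)])
x,y=155,128
cv2.imwrite("pics/p5.png",np.hstack([cv2.convertScaleAbs(cv2.resize(im[y:y+66,x:x+66,::-1],None,fx=8,fy=8,interpolation=cv2.INTER_CUBIC),alpha=1.6)]))
E
```

```text
t 24.31 tcp [ 0.5571 -0.0967  0.0745] F [ 0.1 -0.2 -0.2] M [-0.1   0.1   0.02] w 0.0397 gf 0.0
t 25.07 tcp [ 0.5573 -0.0968  0.1657] F [ 0.5  0.4 -0.5] M [-0.12  0.05 -0.04] w 0.0399 gf 0.0
t 27.07 tcp [ 0.5587 -0.1464  0.1501] F [-0.5  0.7 -0.1] M [-0.1  -0.07 -0.01] w 0.0869 gf 0.0
blue 9.194444444444445 [190.16 155.41] [186.9 152.2] [193.2 158.2]
blue 48.138888888888886 [184.11 161.73] [176.9 154.4] [191.2 167.6]
blue 50.27777777777778 [201.97 175.83] [195.9 171.1] [206.9 181.1]
org 51.52777777777778 [194.66 165.32] [190.4 159.6] [198.4 170.9]
pred tab c [194.50023496 165.41146827] tail end top [207.  178.2] [203.4 180.3] socket top corners [187.3 151.2] [194.  158.2] [176.8 156.8] [183.4 164. ]
```

The tab is within 0.2 px of its predicted seated position and the tail is between the pins. Next I'll lower onto the ring and grip it.

```bash
python3 - <<'E'
from h import *
a=40+90+YAW
print(ctrl.move_l([*AX,.047],rate=.08,contact_N=7)); ctrl.wait(.15); stat()
if ctrl.current_tcp_pos()[2]<.049:
    ctrl.set_gripper(0.03,60); stat(); ctrl.wait(.2); stat()
E
```

```text
False
t 28.77 tcp [ 0.5588 -0.147   0.0474] F [ 1.  -0.1  0.2] M [-0.06  0.07  0.02] w 0.0868 gf 0.0
t 29.43 tcp [ 0.5587 -0.1468  0.047 ] F [1.8 1.1 0.6] M [ 0.12 -0.14 -0.03] w 0.0544 gf 60.0
t 29.63 tcp [ 0.5587 -0.1469  0.0471] F [1.2 1.  0.3] M [ 0.23 -0.33 -0.01] w 0.0549 gf 60.0
```

```bash
cat >> h.py <<'E'
def mz(k=6): return float(np.mean([ctrl.current_wrist_torque()[2] for _ in range(k)]))
E
python3 - <<'E'
from h import *
q0=np.array(ctrl.current_q()); print(q0.round(3),[round(float(ctrl.current_wrist_torque()[2]),3) for _ in range(5)],ctrl.current_t())
np.save("q0.npy",q0)
for d in(.3,.6,.64,.648,.656):
    q=q0.copy(); q[6]-=d; t=ctrl.current_t(); ctrl.set_joints(q); print(d,"dt",round(ctrl.current_t()-t,2),"mz",round(mz(),3),"q7",round(float(q0[6]-ctrl.current_q()[6]),4)); 
stat()
E
```

```text
[-0.407  0.371  0.712  1.84  -0.279  1.033  1.129] [-0.012, -0.012, -0.012, -0.012, -0.012] 29.6333
0.3 dt 0.39 mz -0.058 q7 0.296
0.6 dt 0.39 mz -0.094 q7 0.5936
0.64 dt 0.25 mz 0.056 q7 0.6357
0.648 dt 0.25 mz 0.291 q7 0.6466
0.656 dt 0.25 mz 0.113 q7 0.6559
t 31.17 tcp [ 0.5589 -0.1467  0.0471] F [ 4.7  3.3 -2.4] M [ 0.45 -1.08  0.11] w 0.0543 gf 60.0
```

```bash
cat > turn.py <<'E'
from h import *
q0=np.load("q0.npy")
def avg(k):
    r=[]
    for _ in range(k): r.append(ctrl.current_wrist_torque()[2]); ctrl.wait(.02)
    return float(np.mean(r))
def to(d):
    q=q0.copy(); q[6]-=d; ctrl.set_joints(q)
E
python3 - <<'E'
from turn import *
d=.656; log=[]
while d<1.32 and ctrl.current_t()<52:
    d+=.01; to(d); m=avg(2); log.append((round(d,3),round(m,2)))
    if m>.4:
        m=avg(6); log.append(("avg",round(m,2)))
        if m>.42: break
print(log); stat()
E
```

```text
[(0.666, 0.07), (0.676, 0.06), (0.686, 0.06), (0.696, 0.03), (0.706, 0.09), (0.716, 0.06), (0.726, 0.06), (0.736, 0.07), (0.746, 0.07), (0.756, 0.09), (0.766, 0.11), (0.776, 0.07), (0.786, 0.04), (0.796, 0.06), (0.806, 0.09), (0.816, 0.06), (0.826, 0.09), (0.836, 0.1), (0.846, 0.11), (0.856, 0.07), (0.866, 0.05), (0.876, 0.1), (0.886, 0.06), (0.896, 0.06), (0.906, 0.06), (0.916, 0.07), (0.926, 0.06), (0.936, 0.09), (0.946, 0.11), (0.956, 0.06), (0.966, 0.05), (0.976, 0.1), (0.986, 0.08), (0.996, 0.09), (1.006, 0.08), (1.016, 0.04), (1.026, 0.08), (1.036, 0.07), (1.046, 0.08), (1.056, 0.1), (1.066, 0.04), (1.076, 0.06), (1.086, 0.08), (1.096, 0.1), (1.106, 0.05), (1.116, 0.09), (1.126, 0.1), (1.136, 0.09), (1.146, 0.11), (1.156, 0.31), (1.166, 0.48), ('avg', 0.47)]
t 45.72 tcp [ 0.5591 -0.1468  0.0471] F [ 6.7  1.  -2.7] M [ 0.29 -1.23  0.44] w 0.0541 gf 60.0
```

Bearing was reached at about 1.15 rad, with the torque rising. Now I'll nip it up in fine steps to about 1.3 N m.

```bash
python3 - <<'E'
from turn import *
d=1.166; log=[]; m=.47
while ctrl.current_t()<57 and d<1.30:
    d+=.008 if m<1.0 else .004; to(d); m=avg(4); log.append((round(d,3),round(m,3),round(float(q0[6]-ctrl.current_q()[6]),4)))
    if m>1.23: break
print(log); stat()
E
```

```text
[(1.174, 0.629, 1.1733), (1.182, 0.784, 1.1812), (1.19, 0.952, 1.189), (1.198, 1.087, 1.1968), (1.202, 1.233, 1.2007)]
t 47.3 tcp [ 0.5591 -0.1468  0.0471] F [ 5.8  1.  -2.3] M [ 0.23 -1.12  1.18] w 0.0549 gf 60.0
```

```bash
python3 - <<'E'
from turn import *
to(1.2055); m=avg(6); print(round(m,3))
ctrl.set_gripper(.087); stat()
p=ctrl.current_tcp_pos(); ctrl.move_l([p[0],p[1],.17],rate=.12); stat(); ctrl.wait(.2)
save(6)
from meas import *
im=cv2.cvtColor(cv2.imread("pics/scene6.png"),cv2.COLOR_BGR2RGB); box=(155,128,66,66)
H=up(im,*box); h,s,v=[H[...,i].astype(int) for i in range(3)]
for nm,mm in(("blue",(h>95)&(h<130)&(s>100)&(v>25)),("org",((h>3)&(h<14))&(s>170))):
    for a,cc,mk in blobs(mm,100): print(nm,a/36,tofull(cc,*box[:2]).round(2))
for p in pins("scene",im,box)[:3]: print("pin",p[0],p[1].round(2))
x,y=155,128
cv2.imwrite("pics/p6.png",cv2.convertScaleAbs(cv2.resize(im[y:y+66,x:x+66,::-1],None,fx=8,fy=8,interpolation=cv2.INTER_CUBIC),alpha=1.6))
E
```

```text
1.303
t 48.49 tcp [ 0.5587 -0.1468  0.047 ] F [-0.4 -0.  -0.4] M [-0.1   0.08  0.05] w 0.0873 gf 0.0
t 49.67 tcp [ 0.5582 -0.1467  0.1692] F [ 0.3 -0.2 -0.5] M [-0.09  0.06 -0.04] w 0.0873 gf 0.0
blue 4.555555555555555 [190.57 156.11]
blue 43.25 [183.94 162.07]
blue 48.861111111111114 [201.4  176.28]
org 53.94444444444444 [194.24 165.34]
pin 469 [206.67 174.67]
pin 370 [199.54 179.11]
pin 59 [185.04 156.59]
```

View pics/p6.png

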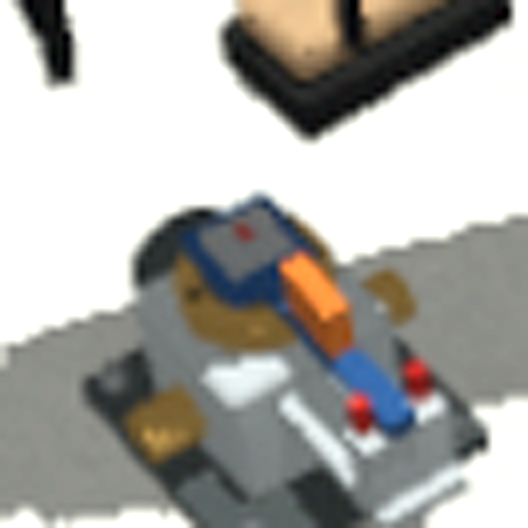

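The key is seated flat around the head at crop (245,240), with its tail between the upright pins at (360,410) and (418,378). The ring is tightened and the gripper is clear, so I'll hand in.

```bash
python3 -c "
from rig import ctrl
print(ctrl.current_t(), ctrl.close_job())"
```

```text
the job is handed in; nothing more can be done
49.9667 None
```

I seated the blue key with its tail between the red pins, nipped the lock ring up to about 1.3 N m (wrist reading) after it bore at about 1.15 rad, and handed the job in at 50 s with the gripper clear; the judge's verdict was not shown.

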